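# Set a marked board under the drill and close the chip guard

## Robot

A 6-joint arm with a two-finger parallel gripper is mounted at the origin on the work surface. World frame = base frame: x ahead of the robot, y to its left, z up, the work surface at z = 0. Lengths are in mm, angles in rad, forces in N, time in s.
With the tool pointing down it reaches from about 350 to 875 mm from the base axis. Payload 4.2 kg.
Tool frame: the origin (TCP) lies at the very end of the fingers, on their centre line; the grasp point (between the pads) lies 19 mm behind it; z points along the fingers, y is the line along which they close (so a half turn about z gives the same grasp; the last joint's range is limited). The gripper opens to 85 mm and grips with 20 to 120 N. Pads are 22 mm wide; open, the fingers measure 114 mm over their backs; the gripper's body (76 mm by 85 mm) begins 54 mm behind the grasp point. The pads swing forward as they close: fully open they stand 13 mm farther back than shut.
Start: joints at [1.561, 0.385, 0.008, 0, -1.194, -0.259], TCP at [165.952, 602.544, 231.312] pointing down, gripper open.
Joint ranges: [-3.14, 3.14], [-1.21, 2.06], [-1.07, 1.41], [-3.16, 2.05], [-2.99, -0.16], [-3.1, 3.1]. Speed limits (rad/s): [2.79, 2.79, 3.14, 3.14, 3.14, 3.14].

## Interface

Orientations are given as a unit quaternion [x, y, z, w].
In Python, from bench import read_state, get_image, get_calibration, job_done gives the robot as it stands.
- The arm moves only by the shell command python3 -m creep 'ROWS'. ROWS is a JSON object of lists of equal length, an entry for each row: "translation": the shift along the world's x, y, z in cm, a list of three; "delta_rot": the turn, a rotation vector about the world's x, y, z in degrees, a list of three; "hand": the finger opening in cm, from 0 to 8.54. A call has 1 to 8 rows; each row is the pose to reach, as a shift and turn from the pose commanded when the call began; what a row does not reach only later rows make up. A row lasts 1/8 s, in which the tool goes at most 62.5 mm and 10.7 degrees, less where a joint would pass 70% of its speed; a pose out of reach is approached as far as the arm can. A call with a gripper value outside its range is refused whole. The fingers move at their own pace and stop on an object; the grip force is fixed at half the most. Time passes only in rows, so rows that repeat a pose let the fingers close. It gives the time, the measured TCP pose, the force, the opening and the grip force at its end, in the units of the state.
- read_state(): the state, without advancing time (a new reading comes with each control period).
- get_image(name): name is "scene" or "side" or "wrist"; returns (picture, depth): 420x560x3 uint8, red, green, blue; 420x560 float32, mm along the optical axis (not along the pixel's ray), 0 where there is no reading.
- get_calibration(name): a dict with "intrinsics" (3x3 intrinsics, pixels), "xyz" and "attitude" of the camera in the world. Camera axes: x right, y down, z forward; pixel columns grow to the right and rows downward; lengths in mm; the calibration is good to about 2 mm. A picture is of the moment at which its call begins: read the wrist's pose just before it. get_calibration takes no time and is no camera call; for the wrist camera it gives the pose at the moment of the call.
- job_done(): hands the job in; it is judged then, once.
The state is a dict: "clock": time; "joints": joint angles; "joint_vel": joint speeds; "joint_efforts": joint torques, N m; "position": TCP position; "ee_rot": TCP orientation; "contact_force": force on the tool from outside, world axes, zero at the start; "wrist_torque": the same for the moment, N m; "gripper_width": finger opening in mm; "grasp_force": force on a finger pad.
Only numpy, scipy, OpenCV 4.12 (cv2) and the standard library are available. Lean on these libraries where they do the work, as an engineer would, in place of code of your own. Each camera call takes 0.05 s, during which the arm holds its last target. There are 200 camera calls.

## Task

Get this board ready for drilling: pull the drill stand's chip guard down all the way, then slide the marked board along the bed until its pencilled cross is right under the drill bit's tip, the board lying square with the bed and the hand off it. Then push the guard back up until it is fully closed. Keep the board on the bed, do not bump the bit or chuck, and leave the other things on the table where they are.

Things in the scene. Friction and masses are not known exactly. Their poses are not given: they have to be found in the camera images.
- station: Fixed drill stand: grey bed plate 240 (x) x 380 (y) x 30 mm, steel column (40 mm wide) at x = 85, y = -80 mm, black drill held nose down. Origin: centre of the bed's underside; x to the rear (front edge x = -120), y along the front edge to the left, z up. Spindle axis at x = -25, y = 0 mm; above the chuck its clamp and motor are 31 mm in radius, z = 190 to 320 mm, joined to the column.
- bit: Drill bit (8 mm across, 60 mm long) and the steel chuck above it (38 mm across, 55 mm tall), fixed. Origin: the bit's tip, 77 mm above the table, 22 mm above the board's top.
- bit_tip (a point): The lower tip of the drill bit, 47 mm above the bed.
- board: Loose light timber board 50 (x) x 200 (y) x 25 mm (z), about 0.16 kg, flat on the bed, long side roughly along station y; the only board on the stand (a shorter unmarked one lies on the table). Origin: centre of its underside; its y runs along its length, away from the mark. Its unmarked end (board y = 0 to +100 mm) is clear of the drill: grip it across the 50 mm width or push it.
- mark (a point): Centre of the dark pencilled ring (24 mm) and cross on the board's top face: on the board's long centre line at board y = -55 mm, that is 45 mm from one end.
- guard (a joint): Angle of the chip guard: 0 = upright, fully closed against its stop; grows as it is pulled down toward the robot; 1.4 rad = its lower stop, nearly flat. A friction hinge holds it at any angle; about 5 N at the handle moves it.
- guard_hinge (a point): Centre of the guard's hinge axis, which runs along the station's y axis at the bed's front edge: station x = -126, z = 30 mm.
- guard_handle (a point): Centre of the guard's handle: a black roller 24 mm in diameter, 44 mm long, axis along the hinge, 105 mm from the hinge axis, on an 18 mm wide neck in the middle of the guard's upper edge. The guard is a clear panel in an aluminium frame, 280 wide, 72 high, 10 mm thick. Pinched by its flat ends (44 mm apart) the roller pivots between the fingers, so the gripper can point down all along the arc.
- offcut: Bystander: unmarked timber board, 50 x 160 x 25 mm, on the table. Origin under its centre.
- screw_tin: Bystander: bare metal tin, 52 mm across, 50 mm tall, standing on the bed near its -y end. Origin under its centre.
- tape_roll: Bystander: roll of tape lying flat, 110 mm across, 48 mm tall. Origin under its centre.
- bit_carton: Bystander: cardboard carton 70 x 60 x 100 mm. Origin under its centre.
- hammer: Bystander: hammer, about 280 mm long, lying on the table at the right.
- tape_measure: Bystander: black tape measure 70 x 36 x 66 mm. Origin under its centre.
- mug: Bystander: white mug, 84 mm across, 95 mm tall. Origin under its centre.
Not all that is in view belongs to the job. Leave any green look-alike of the board alone.

How it is judged (in metres and radians):
On the way, in this order (a step that is already met when the one before it is completed fails the run):
1. the guard is pulled down (1.25 rad or more) (value of joint guard above 1.25 rad), for 0.2 s.
2. with the guard still down (over 1.0 rad), the board rests flat and square on the bed with its mark under the bit, and the fingers have let go (horizontal distance between mark and bit_tip below 0.006 m and angle between the y axis of board and the y axis of station, either way round below 0.13 rad and z of board in the frame of station below 0.034 m and angle between board's own z axis and vertical below 0.05 rad and linear speed of board below 0.01 m/s and value of joint guard above 1 rad and contact force between the fingers and board below 0.1 N), for 0.2 s.
At the end, for the whole second after the job is handed in: The guard is closed (within 0.06 rad of its upper stop) and the board rests flat on the bed, square with it within 0.13 rad, its mark within 6 mm horizontally of the bit's tip (horizontal distance between mark and bit_tip below 0.006 m and angle between the y axis of board and the y axis of station, either way round below 0.13 rad and z of board in the frame of station below 0.034 m and angle between board's own z axis and vertical below 0.05 rad and linear speed of board below 0.01 m/s and value of joint guard below 0.06 rad); the robot touches nothing.
It fails at once if the bit or chuck is bumped (over 8 N) (contact force between anything else and bit above 8 N).
It fails at once if the board is lifted more than 15 mm off the bed (z of board in the frame of station above 0.045 m).
It fails at once if the board falls off the bed (z of board in the frame of station below 0.015 m).
It fails at once if a bystander is moved more than 30 mm (distance of any of offcut, screw_tin, tape_roll, bit_carton, hammer, tape_measure, mug from where it was at the start of the episode above 0.03 m).
It also fails if it takes over 64 s, if anything falls off the work surface, if the arm or the gripper's body presses on something with over 40 N, if the wrist force passes 120 N, or if a joint passes its speed limit or range.

## Working session

There is one attempt and no reset: what is moved stays moved. The work goes in short steps, Python scripts to look and compute and a shell command to move; the robot and the scene stay as the last step left them, time stands still between calls to the robot, and variables do not carry over. Pictures are saved under pics/ and viewed, at most 10 in all, crops included, and the job is handed in when it is done.

```bash
mkdir -p pics; ls
cat > h.py <<'E'
import numpy as np, cv2
from bench import *
from scipy.spatial.transform import Rotation as R
def grab(n,save=None):
    c=get_calibration(n); im,d=get_image(n)
    if save: cv2.imwrite('pics/'+save,im[:,:,::-1])
    K=np.array(c['intrinsics']).reshape(3,3); a=np.array(c['attitude'])
    M=R.from_quat(a).as_matrix() if a.size==4 else a.reshape(3,3)
    return im,d,K,M,np.array(c['xyz'])
def cloud(d,K,M,t):
    v,u=np.mgrid[:d.shape[0],:d.shape[1]]
    p=np.stack([(u-K[0,2])/K[0,0]*d,(v-K[1,2])/K[1,1]*d,d],-1)
    return p@M.T+t
def proj(P,K,M,t):
    q=(np.atleast_2d(P)-t)@M; q=q@K.T; return q[:,:2]/q[:,2:]
E
python3 - <<'E'
from h import *
for n in('scene','side'):
    im,d,K,M,t=grab(n,n+'0.png'); np.savez('pics/'+n+'0.npz',im=im,d=d,K=K,M=M,t=t); print(n,t,M[:,2])
print(read_state())
a=cv2.imread('pics/scene0.png');b=cv2.imread('pics/side0.png')
E
```

```text
pics
scene [1382.61577397 -169.61268312 1058.79388313] [-0.69875742  0.06497025 -0.71240223]
side [376.55933851 744.26782579 812.12785391] [ 0.10041172 -0.77712304 -0.62128678]
{'clock': 0.1, 'joints': array([ 1.56059974e+00,  3.85476271e-01,  6.76480263e-03, -4.34465799e-04,
       -1.19402286e+00, -2.58567605e-01]), 'joint_vel': array([ 0.00057846, -0.00109156,  0.00515884,  0.00080078, -0.00213743,
        0.00078762]), 'joint_efforts': array([-3.20816907e-04, -3.93316627e+01,  1.88932282e+01,  4.19799015e+00,
       -2.55784209e-03,  2.48965733e-06]), 'position': array([165.82711272, 602.05255134, 230.33401522]), 'ee_rot': array([ 9.90973083e-01, -1.34057336e-01, -8.03360704e-05,  9.86549640e-04]), 'contact_force': array([-0.70225972,  0.13353261, -1.16189924]), 'wrist_torque': array([-0.05140626,  0.02338408,  0.0201191 ]), 'grasp_force': 0.0, 'gripper_width': 85.43267109519886}
```

View pics/scene0.png

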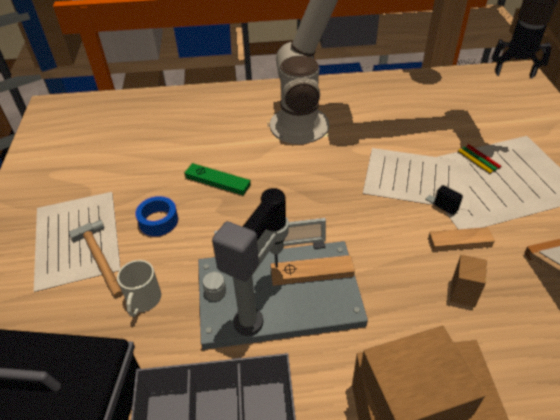

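View pics/side0.png

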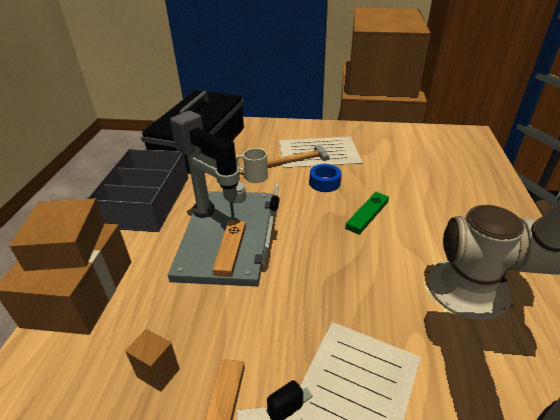

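Scene: bed at (200-362, 245-345), board with mark at (290,269), guard upright at (300,235), tin (213,284). The side view shows the mark at (234,230), the bit just above it, and the handle at (275,203).

```bash
cat > loc.py <<'E'
from h import *
def rect(p): 
    r=cv2.minAreaRect(p.astype(np.float32)); return r
P=[];C=[]
for n in('scene','side'):
    z=np.load('pics/'+n+'0.npz'); c=cloud(z['d'],z['K'],z['M'],z['t']); ok=z['d']>0
    im=z['im'];
    for (u,v) in ([(290,269),(218,180)] if n=='scene' else [(234,230),(368,212),(275,203)]): print(n,u,v,c[v,u].round(1))
    m=ok&(c[...,2]>24)&(c[...,2]<36)&(c[...,0]>400)&(c[...,0]<1000)&(abs(c[...,1])<350)
    hsv=cv2.cvtColor(im,cv2.COLOR_RGB2HSV); m&=hsv[...,1]<110
    k,l,s,_=cv2.connectedComponentsWithStats(m.astype(np.uint8)); i=1+s[1:,4].argmax(); m=l==i
    q=c[m]; print(n,'bed',len(q),q[:,2].mean(),rect(q[:,:2])); P.append(q)
    b=ok&(c[...,2]>48)&(c[...,2]<62)&(hsv[...,1]>120)&(c[...,0]>450)&(c[...,0]<800)&(c[...,1]>-150)&(c[...,1]<250)&(hsv[...,0]<25)
    k,l,s,_=cv2.connectedComponentsWithStats(b.astype(np.uint8)); i=1+s[1:,4].argmax(); b=l==i
    q=c[b]; print(n,'board',len(q),q[:,2].mean(),rect(q[:,:2])); C.append(q)
    # dark handle
    h=ok&(im.max(-1)<50)&(c[...,2]>100)&(c[...,2]<165)&(c[...,0]>400)&(c[...,0]<620)&(abs(c[...,1])<200)
    if h.any(): print(n,'handle',h.sum(),c[h].min(0),c[h].max(0),np.median(c[h],0))
print(rect(np.vstack(P)[:,:2]),rect(np.vstack(C)[:,:2]))
E
python3 loc.py
```

```text
scene 290 269 [ 635.8 -100.8   53.3]
scene 218 180 [ 266.2 -273.7   22.4]
scene bed 7771 29.33107547508784 ((671.5203857421875, -133.83905029296875), (242.8323211669922, 380.3514099121094), 2.284388780593872)
scene board 1424 53.933506448192844 ((637.0294189453125, -47.58374786376953), (55.7396240234375, 199.22372436523438), 0.8639928102493286)
side 234 230 [633.2 -98.3  57. ]
side 368 212 [ 247.  -259.7   24.3]
side 275 203 [ 515.9 -120.5  145.2]
side bed 5314 30.158120095728332 ((662.0720825195312, -130.68235778808594), (249.96316528320312, 384.2962341308594), 2.156913995742798)
side board 958 54.833248636131415 ((633.4337158203125, -44.702674865722656), (50.70756530761719, 202.6116485595703), 0.8974971771240234)
side handle 107 [ 510.10804541 -157.56740717  122.80627762] [ 531.94647242 -112.98772181  146.90020139] [ 520.23347695 -125.29809674  141.21161784]
((665.3350830078125, -131.4715118408203), (254.85647583007812, 385.8409423828125), 2.4803099632263184) ((636.474365234375, -45.28398895263672), (56.76992416381836, 203.869384765625), 0.8974971771240234)
```

```bash
python3 -m creep '{"translation":[[0,-1,4],[2,-6,7],[4,-12,7],[7,-18,7],[9,-24,7],[12,-30,7],[14,-36,7],[16,-40,7]],"delta_rot":[[0,0,0],[0,0,3],[0,0,6],[0,0,9],[0,0,12],[0,0,15],[0,0,17.6],[0,0,17.6]],"hand":[8.5,8.5,8.5,8.5,8.5,8.5,8.5,8.5]}'
python3 -m creep '{"translation":[[2,-5,0],[4,-10,0],[6,-15,0],[8,-20,0],[10,-25,0],[12,-30,0],[13,-33.5,0],[13,-33.5,0]],"delta_rot":[[0,0,0],[0,0,0],[0,0,0],[0,0,0],[0,0,0],[0,0,0],[0,0,0],[0,0,0]],"hand":[8.5,8.5,8.5,8.5,8.5,8.5,8.5,8.5]}'
python3 - <<'E'
from h import *
im,d,K,M,t=grab('wrist','w1.png'); np.savez('pics/w1.npz',im=im,d=d,K=K,M=M,t=t); print(t,M,K[0,0],read_state()['position'],read_state()['ee_rot'],read_state()['clock'])
E
```

```text
clock: 1.1
position: [325.8, 200.2, 301.3]
ee_rot: [1.0, 0.02, 0.0, -0.0]
contact_force: [1.0, -0.3, 0.9]
gripper_width: 84.9
grasp_force: 0.0
clock: 2.1
position: [455.9, -134.3, 300.2]
ee_rot: [1.0, 0.017, -0.001, -0.0]
contact_force: [0.0, 0.4, 1.3]
gripper_width: 84.4
grasp_force: 0.0
[ 537.97309732 -131.59000424  443.48601186] [[ 3.45002737e-02 -9.45599770e-01 -3.23497769e-01]
 [-9.99404475e-01 -3.28544594e-02 -1.05489402e-02]
 [-6.53268872e-04  3.23669059e-01 -9.46170129e-01]] 335.53845158299976 [ 455.63045847 -133.28533614  300.45951046] [ 9.99840017e-01  1.78607829e-02 -9.51392761e-04 -1.64818343e-04] 2.15
```

View pics/w1.png

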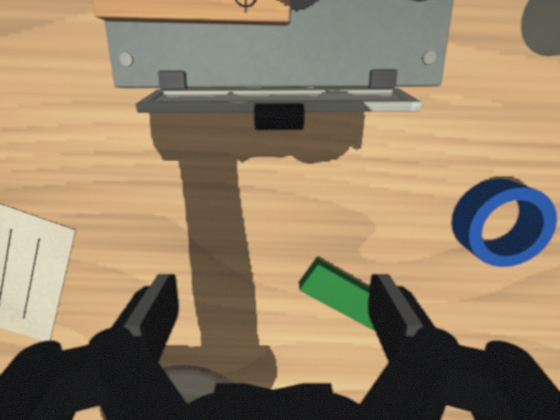

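The wrist picture shows the guard's handle at (279,117), bed front corners at (114,88) and (443,83), and the mark at the top (246,2).

Run:
```python
from h import *
z=np.load('pics/w1.npz'); c=cloud(z['d'],z['K'],z['M'],z['t']); im=z['im']; K,M,t=z['K'],z['M'],z['t']
h=(im.max(-1)<40); h[:95]=0;h[140:]=0;h[:,:240]=0;h[:,320:]=0
v,u=np.where(h); print('handle px',u.min(),u.max(),v.min(),v.max()); q=c[h]; print(np.percentile(q,[2,50,98],axis=0).round(1))
top=q[q[:,2]>q[:,2].max()-3]; print('top',top.mean(0))
def ray(u,v,Z):
    r=M@np.array([(u-K[0,2])/K[0,0],(v-K[1,2])/K[1,1],1]); return t+r*(Z-t[2])/r[2]
a,b=ray(114,88,30),ray(443,83,30); print(a,b,'mid',(a+b)/2,np.linalg.norm(a-b),np.degrees(np.arctan2(-(a-b)[0],(a-b)[1])))
m=ray(246,1,55);print('mark~',m,c[1,246]); 
for p in [(114,60),(120,20),(446,60),(452,20)]: print(p,ray(*p,30))
for p in [(106,17),(290,23)]: print('board',ray(*p,55))
```

```text
handle px 255 303 104 128
[[ 509.6 -156.8  138.5]
 [ 520.2 -137.   144. ]
 [ 529.7 -117.2  146.5]]
top [ 537.97309732 -131.59000424  443.48601186]
[537.91991918  53.21616842  30.        ] [ 556.47929787 -327.07018346   30.        ] mid [ 547.19960852 -136.92700752   30.        ] 380.73896565043043 2.7940288162643205
mark~ [ 625.61757991 -101.06382602   55.        ] [ 625.44991593 -101.12222263   55.74317412]
(114, 60) [567.87815115  49.67404356  30.        ]
(120, 20) [608.41177836  38.35396351  30.        ]
(446, 60) [ 580.81234808 -325.62530422   30.        ]
(452, 20) [ 620.88034091 -324.10175184   30.        ]
board [606.39554767  42.10310633  55.        ]
board [ 607.41972047 -146.48267598   55.        ]
```

```bash
python3 -m creep '{"translation":[[4,-0.4,-3],[6.4,-0.4,-8],[6.4,-0.4,-13],[6.4,-0.4,-17],[6.4,-0.4,-18.7],[6.4,-0.4,-18.7],[6.4,-0.4,-18.7],[6.4,-0.4,-18.7]],"delta_rot":[[0,0,0],[0,0,0.5],[0,0,0.5],[0,0,0.5],[0,0,0.5],[0,0,0.5],[0,0,0.5],[0,0,0.5]],"hand":[8.5,8.5,8.5,8.5,8.5,8.5,3.8,3.8]}'
python3 -m creep '{"translation":[[0,0,0],[0,0,0],[0,0,0],[0,0,0]],"delta_rot":[[0,0,0],[0,0,0],[0,0,0],[0,0,0]],"hand":[3.8,3.8,3.8,3.8]}'
```

```text
clock: 3.15
position: [520.7, -136.2, 115.7]
ee_rot: [1.0, 0.024, 0.001, 0.0]
contact_force: [-0.7, -0.3, -0.4]
gripper_width: 51.0
grasp_force: 0.0
clock: 3.65
position: [520.8, -137.5, 116.2]
ee_rot: [1.0, 0.024, 0.001, 0.001]
contact_force: [0.0, -4.4, 5.7]
gripper_width: 42.9
grasp_force: 63.0
```

```bash
python3 -m creep '{"translation":[[-0.75,0,-0.2],[-1.51,0,-0.43],[-2.25,0,-0.74],[-2.95,0,-1.08],[-3.63,0,-1.49],[-4.27,0,-1.93],[-4.88,0,-2.43],[-5.45,0,-2.97]],"delta_rot":[[0,0,0],[0,0,0],[0,0,0],[0,0,0],[0,0,0],[0,0,0],[0,0,0],[0,0,0]],"hand":[3.8,3.8,3.8,3.8,3.8,3.8,3.8,3.8]}'
```

```text
clock: 4.65
position: [469.3, -139.4, 89.3]
ee_rot: [1.0, 0.024, 0.005, 0.002]
contact_force: [-2.5, -15.9, 15.0]
gripper_width: 43.1
grasp_force: 69.2
```

```bash
python3 -m creep '{"translation":[[-0.52,-0.2,-0.58],[-1.0,-0.25,-1.21],[-1.43,-0.3,-1.87],[-1.82,-0.35,-2.56],[-2.16,-0.35,-3.27],[-2.43,-0.35,-4.0],[-2.63,-0.35,-4.75],[-2.77,-0.35,-5.4]],"delta_rot":[[0,0,0],[0,0,0],[0,0,0],[0,0,0],[0,0,0],[0,0,0],[0,0,0],[0,0,0]],"hand":[3.8,3.8,3.8,3.8,3.8,3.8,3.8,3.8]}'
python3 -m creep '{"translation":[[0,0,-0.3],[0,0,-0.3]],"delta_rot":[[0,0,0],[0,0,0]],"hand":[3.8,3.8]}'
```

```text
clock: 5.65
position: [437.2, -140.7, 31.9]
ee_rot: [1.0, 0.023, 0.0, 0.0]
contact_force: [-6.3, -5.9, 11.8]
gripper_width: 43.1
grasp_force: 80.4
clock: 5.9
position: [436.5, -140.7, 28.3]
ee_rot: [1.0, 0.023, -0.001, 0.0]
contact_force: [-4.9, -6.0, 6.2]
gripper_width: 42.9
grasp_force: 80.7
```

```bash
python3 -m creep '{"translation":[[0,0,0],[0,0,0],[0,0,3],[0,0,9],[0,1,15],[2,3,20],[4,5,25],[5.4,6,27]],"delta_rot":[[0,0,0],[0,0,0],[0,0,0],[0,0,0],[0,0,0],[0,0,0],[0,0,0],[0,0,0]],"hand":[8,8,8,8,8,8,8,8]}'
python3 -m creep '{"translation":[[0,0,0]],"delta_rot":[[0,0,0]],"hand":[8]}'
python3 - <<'E'
from h import *
im,d,K,M,t=grab('wrist','w2.png'); np.savez('pics/w2.npz',im=im,d=d,K=K,M=M,t=t); print(t,read_state()['position'])
im,d,K,M,t=grab('side'); cv2.imwrite('pics/s2.png',cv2.resize(im[130:330,150:350,::-1],None,fx=3,fy=3,interpolation=cv2.INTER_CUBIC)); np.savez('pics/s2.npz',im=im,d=d,K=K,M=M,t=t)
E
```

```text
clock: 6.9
position: [493.6, -78.7, 301.3]
ee_rot: [1.0, 0.024, 0.003, -0.0]
contact_force: [0.7, -0.7, -1.4]
gripper_width: 79.8
grasp_force: 0.0
clock: 7.02
position: [493.1, -79.0, 298.8]
ee_rot: [1.0, 0.024, 0.002, -0.0]
contact_force: [-0.8, -1.2, -0.4]
gripper_width: 79.8
grasp_force: 0.0
[574.22282484 -75.16712504 442.51186996] [491.59819908 -79.39316757 297.13937305]
```

View pics/w2.png

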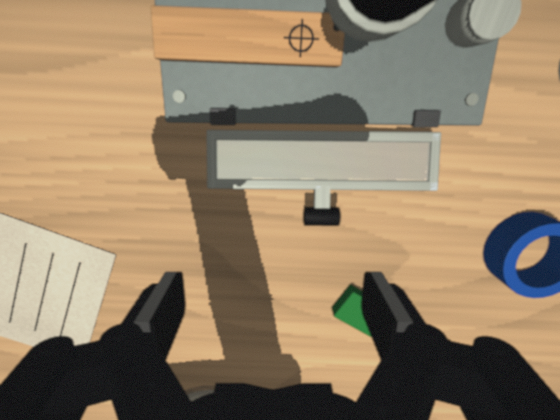

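View pics/s2.png

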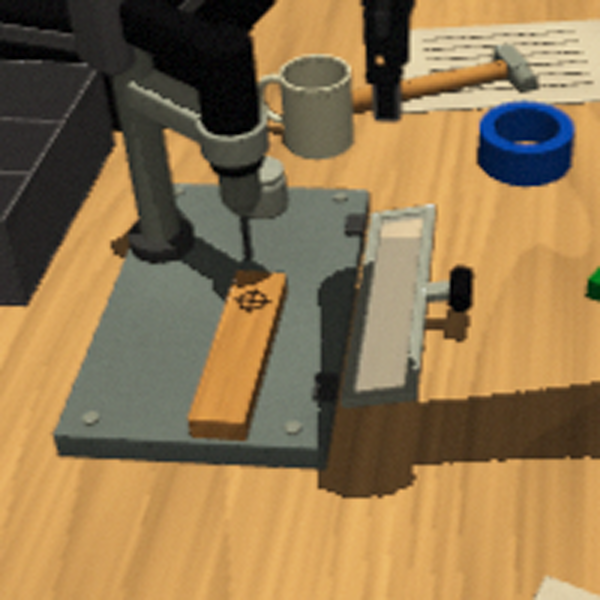

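The guard lies flat with its handle at (322,215). In w2 the mark is at (302,39); the side crop shows it at (252,300), with the bit tip around (250,268).

```bash
cat >> h.py <<'E'
def ray(n,u,v,Z):
    K,M,t=n['K'],n['M'],n['t']
    r=M@np.array([(u-K[0,2])/K[0,0],(v-K[1,2])/K[1,1],1]); return t+r*(Z-t[2])/r[2]
E
python3 - <<'E'
from h import *
w=np.load('pics/w2.npz'); s=np.load('pics/s2.npz'); s0=np.load('pics/scene0.npz')
a,b=ray(w,166,124,30),ray(w,483,125,30); yaw=np.arctan2(-(a-b)[0],(a-b)[1]); mid=(a+b)/2
print('front',a,b,np.linalg.norm(a-b),np.degrees(yaw)); bit=mid+95*np.array([np.cos(yaw),np.sin(yaw),0]); print('bit',bit)
print('mark w',ray(w,302,39,55),'side',ray(s,150+251/3,130+300/3,55),'scene',ray(s0,290,269,55))
for p in [(153,60),(340,66),(152,7)]: print('board corner',ray(w,*p,55))
print('tip side',ray(s,150+249/3,130+268/3,77))
bit[2]=77; print('proj w',proj(bit,w['K'],w['M'],w['t']),'side crop',(proj(bit,s['K'],s['M'],s['t'])-[150,130])*3)
o=cv2.resize(w['im'][0:120,140:360,::-1],None,fx=3.6,fy=3.6,interpolation=cv2.INTER_CUBIC); cv2.imwrite('pics/w2c.png',o)
E
```

```text
front [536.10853057  51.57137419  30.        ] [ 553.54294013 -327.15581556   30.        ] 379.128267073213 2.635705569372387
bit [ 639.72523547 -133.42359653   30.        ]
mark w [ 631.79064409 -102.14462377   55.        ] side [ 634.76537242 -100.37091206   55.        ] scene [ 637.07763898 -100.91112479   55.        ]
board corner [604.03606577  54.21122161  55.        ]
board corner [ 607.87603861 -144.58297481   55.        ]
board corner [653.56649622  52.02896872  55.        ]
tip side [ 639.1570398  -121.11335157   77.        ]
proj w [[336.51443005  28.07376585]] side crop [[251.19852186 259.81942145]]
```

View pics/w2c.png

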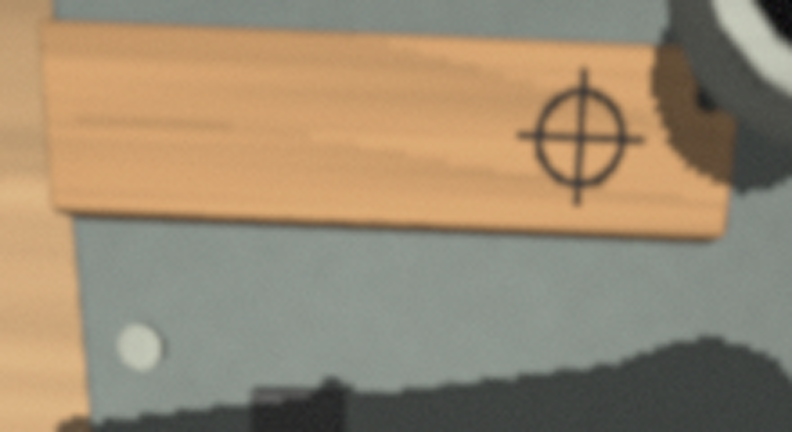

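In the crop the mark is at (580,136) and the bit's tip shows at (708,98), within a pixel of its computed projection. So the shift needed is about (+7.5, -32) mm.

Run:
```python
from h import *
s=read_state(); print(s['joints'],s['position'],s['clock'])
w=np.load('pics/w2.npz')
m=ray(w,301.1,37.8,55);t=ray(w,336.7,27.6,77);print(m,t,t-m)
p=[ray(w,140+x/3.6,y/3.6,55) for x,y in((58,210),(722,238),(43,22))];print(p)
```

```text
[ 1.65493315e-01  1.23382312e-01 -1.82654192e-01 -9.23836122e-04
 -1.26710903e+00  1.45281061e+00] [490.82644612 -79.76913863 296.28521578] 7.125
[ 632.86807136 -101.12337885   55.        ] [ 640.14410444 -133.55890994   77.        ] [  7.27603309 -32.43553109  22.        ]
[array([605.82585247,  50.81262595,  55.        ]), array([ 607.79608779, -145.18667552,   55.        ]), array([654.35802485,  52.03328541,  55.        ])]
```

```bash
python3 -m creep '{"translation":[[0,3,0],[0,6,0],[1,9,0],[4,10.9,0],[7,10.9,0],[10,10.9,-2],[13,10.9,-5],[14,10.9,-8]],"delta_rot":[[0,0,-10],[0,0,-20],[0,0,-30],[0,0,-40],[0,0,-50],[0,0,-60],[0,0,-70],[0,0,-80]],"hand":[8.5,8.5,8.5,8.5,8.5,8.5,8.5,8.5]}'
python3 -m creep '{"translation":[[0,0,-2],[0,0,-4],[0,0,-6],[0,0,-6]],"delta_rot":[[0,0,-6],[0,0,-12],[0,0,-12],[0,0,-12]],"hand":[8.5,8.5,8.5,8.5]}'
python3 - <<'E'
from h import *
s=read_state();print(s['position'],R.from_quat(s['ee_rot']).as_matrix())
E
```

```text
clock: 8.12
position: [631.6, 28.2, 214.0]
ee_rot: [0.779, -0.627, -0.001, 0.002]
contact_force: [0.3, -0.4, -0.6]
gripper_width: 84.8
grasp_force: 0.0
clock: 8.62
position: [629.3, 28.0, 154.2]
ee_rot: [0.711, -0.703, -0.002, 0.003]
contact_force: [0.7, 0.9, 0.2]
gripper_width: 84.9
grasp_force: 0.0
[629.28270274  28.02476826 154.22145401] [[ 0.01123401 -0.99991003 -0.00732933]
 [-0.99993586 -0.01122317 -0.00151942]
 [ 0.00143702  0.00734593 -0.99997199]]
```

```bash
python3 -m creep '{"translation":[[0.1,0,-5],[0.1,0,-9],[0.1,0,-11],[0.1,0,-11.6],[0.1,0,-11.6],[0.1,0,-11.6],[0.1,0,-11.6],[0.1,0,-11.6]],"delta_rot":[[0,0,0],[0,0,0],[0,0,0],[0,0,0],[0,0,0],[0,0,0],[0,0,0],[0,0,0]],"hand":[8.5,8.5,8.5,8.5,8.5,4.5,4.5,4.5]}'
python3 -m creep '{"translation":[[0,0,0],[0,0,0],[0,0,0]],"delta_rot":[[0,0,0],[0,0,0],[0,0,0]],"hand":[4.5,4.5,4.5]}'
```

```text
clock: 9.62
position: [633.7, 29.3, 43.2]
ee_rot: [0.712, -0.703, 0.001, -0.001]
contact_force: [-0.3, 0.7, 5.5]
gripper_width: 48.0
grasp_force: 63.3
clock: 10.0
position: [633.7, 29.3, 43.2]
ee_rot: [0.712, -0.703, 0.001, -0.001]
contact_force: [-0.3, 1.0, 5.1]
gripper_width: 47.9
grasp_force: 63.5
```

```bash
python3 -m creep '{"translation":[[0.1,-0.5,0],[0.2,-1.0,0],[0.4,-1.6,0],[0.5,-2.2,0],[0.7,-2.8,0],[0.73,-3.24,0],[0.73,-3.24,0],[0.73,-3.24,0]],"delta_rot":[[0,0,0],[0,0,0],[0,0,0],[0,0,0],[0,0,0],[0,0,0],[0,0,0],[0,0,0]],"hand":[4.5,4.5,4.5,4.5,4.5,4.5,4.5,4.5]}'
python3 - <<'E'
from h import *
im,d,K,M,t=grab('wrist','w3.png'); np.savez('pics/w3.npz',im=im,d=d,K=K,M=M,t=t); print(t,read_state()['position'])
im,d,K,M,t=grab('side'); np.savez('pics/s3.npz',im=im,d=d,K=K,M=M,t=t)
a=cv2.imread('pics/w3.png'); b=cv2.resize(im[190:250,190:280,::-1],(560,373),interpolation=cv2.INTER_CUBIC)
cv2.imwrite('pics/c3.png',cv2.resize(np.vstack([a[:225],b]),None,fx=1,fy=1))
E
```

```text
clock: 11.0
position: [641.5, -2.5, 43.3]
ee_rot: [0.711, -0.703, 0.001, -0.002]
contact_force: [-0.1, 2.5, 5.4]
gripper_width: 48.5
grasp_force: 63.5
[640.94453323 -85.56443977 186.57276329] [641.49116079  -2.53692223  43.23158771]
```

View pics/c3.png

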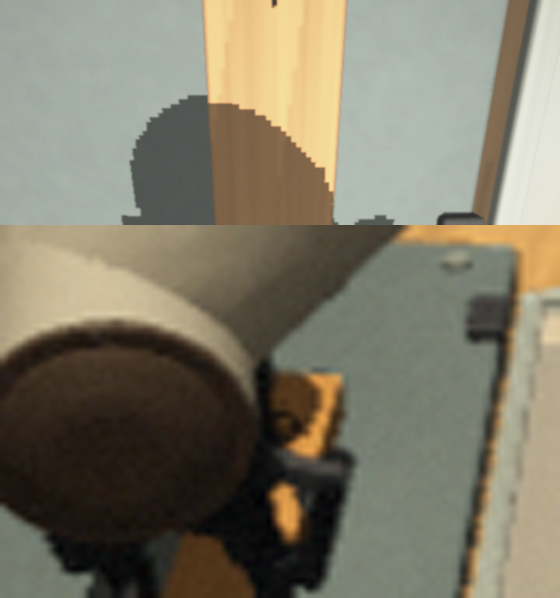

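```bash
python3 -m creep '{"translation":[[0,0,0],[0,0,0],[0,0,0],[0,0,0],[0,0,3],[0,1,7],[0,2,8],[0,2,8]],"delta_rot":[[0,0,0],[0,0,0],[0,0,0],[0,0,0],[0,0,0],[-5,0,0],[-12,0,0],[-20,0,0]],"hand":[8.5,8.5,8.5,8.5,8.5,8.5,8.5,8.5]}'
python3 -m creep '{"translation":[[0,0,0],[0,0,0],[0,0,0]],"delta_rot":[[-8,0,0],[-15,0,0],[-15,0,0]],"hand":[8.5,8.5,8.5]}'
python3 - <<'E'
from h import *
im,d,K,M,t=grab('wrist','w4.png'); np.savez('pics/w4.npz',im=im,d=d,K=K,M=M,t=t); print(t,M,read_state()['position'])
print(proj([[640.1,-133.6,77],[640.1,-133.6,55]],K,M,t))
E
```

```text
clock: 12.1
position: [641.3, 17.4, 123.9]
ee_rot: [0.7, -0.692, 0.125, 0.123]
contact_force: [0.8, -0.3, -1.1]
gripper_width: 85.1
grasp_force: 0.0
clock: 12.48
position: [639.3, 17.6, 119.8]
ee_rot: [0.68, -0.669, 0.211, 0.215]
contact_force: [-0.2, 0.3, -0.3]
gripper_width: 85.3
grasp_force: 0.0
[639.84941374  31.67417573 284.91881803] [[-0.99986184 -0.01524309 -0.00662945]
 [-0.01277192  0.95976556 -0.28051194]
 [ 0.01063859 -0.28038852 -0.95982764]] [639.65501748  17.09641894 120.66451112]
[[272.48065005  71.65240297]
 [272.22450598  90.22763312]]
```

View pics/w4.png

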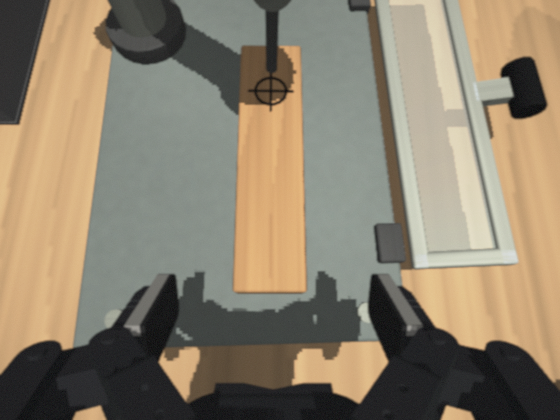

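The tip is at (272,71) and the mark at (270,90.5), against a predicted (272,90): about 1–2 mm off, board square and released. Next I go back to the handle.

```bash
python3 -m creep '{"translation":[[0,0,3],[-3,1,7],[-7,1,11],[-10,1,13],[-10,1,13]],"delta_rot":[[9,0,0],[18,0,0],[27,0,0],[35,0,0],[35,0,0]],"hand":[8.5,8.5,8.5,8.5,8.5]}'
python3 -m creep '{"translation":[[-4,-2,0],[-8,-4,0],[-10,-7,0],[-10,-10,0],[-10,-13,0],[-10,-16,0],[-10,-16.7,-2],[-10.2,-16.8,-4]],"delta_rot":[[0,0,10],[0,0,20],[0,0,30],[0,0,40],[0,0,50],[0,0,60],[0,0,70],[0,0,80]],"hand":[8.5,8.5,8.5,8.5,8.5,8.5,8.5,8.5]}'
python3 -m creep '{"translation":[[0,0,-2],[0,0,-4],[0,0,-4]],"delta_rot":[[0,0,8],[0,0,12],[0,0,12]],"hand":[8.5,8.5,8.5]}'
python3 - <<'E'
from h import *
s=read_state();print(s['position'],R.from_quat(s['ee_rot']).as_matrix())
E
```

```text
clock: 13.15
position: [540.3, 25.1, 256.8]
ee_rot: [0.71, -0.704, 0.002, -0.006]
contact_force: [0.3, -0.6, -0.8]
gripper_width: 85.0
grasp_force: 0.0
clock: 14.15
position: [438.3, -142.2, 210.6]
ee_rot: [0.997, -0.079, 0.0, -0.0]
contact_force: [0.1, 0.0, 0.4]
gripper_width: 85.2
grasp_force: 0.0
clock: 14.52
position: [437.1, -141.5, 169.9]
ee_rot: [1.0, 0.023, -0.002, -0.0]
contact_force: [0.2, -0.0, 0.1]
gripper_width: 85.2
grasp_force: 0.0
[ 437.05320063 -141.49566952  169.90130025] [[ 9.98946320e-01  4.56942592e-02 -4.27596346e-03]
 [ 4.56950615e-02 -9.98955431e-01  9.00641212e-05]
 [-4.26738151e-03 -2.85359636e-04 -9.99990854e-01]]
```

```bash
python3 -m creep '{"translation":[[0,0,-5],[0,0,-10],[0,0,-13],[0,0,-14.1],[0,0,-14.1],[0,0,-14.1],[0,0,-14.1],[0,0,-14.1]],"delta_rot":[[0,0,0],[0,0,0],[0,0,0],[0,0,0],[0,0,0],[0,0,0],[0,0,0],[0,0,0]],"hand":[8.5,8.5,8.5,8.5,8.5,3.8,3.8,3.8]}'
python3 -m creep '{"translation":[[0,0,0],[0,0,0],[0,0,0]],"delta_rot":[[0,0,0],[0,0,0],[0,0,0]],"hand":[3.8,3.8,3.8]}'
```

```text
clock: 15.52
position: [438.7, -140.8, 31.5]
ee_rot: [1.0, 0.023, 0.001, -0.0]
contact_force: [-0.5, 5.4, 2.0]
gripper_width: 43.2
grasp_force: 64.7
clock: 15.9
position: [438.6, -140.8, 31.5]
ee_rot: [1.0, 0.023, 0.001, -0.0]
contact_force: [-1.2, 4.5, 4.7]
gripper_width: 43.1
grasp_force: 64.9
```

```bash
python3 -m creep '{"translation":[[0.15,0,0.75],[0.38,0,1.53],[0.65,0,2.26],[0.98,0,2.98],[1.37,0.05,3.66],[1.8,0.07,4.32],[2.28,0.1,4.94],[2.81,0.12,5.53]],"delta_rot":[[0,0,0],[0,0,0],[0,0,0],[0,0,0],[0,0,0],[0,0,0],[0,0,0],[0,0,0]],"hand":[3.8,3.8,3.8,3.8,3.8,3.8,3.8,3.8]}'
python3 -m creep '{"translation":[[0.57,0.03,0.54],[1.18,0.05,1.04],[1.83,0.08,1.5],[2.5,0.1,1.9],[3.2,0.13,2.25],[3.93,0.17,2.55],[4.68,0.2,2.79],[5.45,0.24,2.97]],"delta_rot":[[0,0,0],[0,0,0],[0,0,0],[0,0,0],[0,0,0],[0,0,0],[0,0,0],[0,0,0]],"hand":[3.8,3.8,3.8,3.8,3.8,3.8,3.8,3.8]}'
```

```text
clock: 16.9
position: [464.5, -139.7, 83.7]
ee_rot: [1.0, 0.023, -0.002, -0.001]
contact_force: [5.0, 0.8, -18.2]
gripper_width: 43.2
grasp_force: 63.6
clock: 17.9
position: [518.0, -137.7, 115.6]
ee_rot: [1.0, 0.023, -0.003, -0.0]
contact_force: [-5.6, 3.0, -10.2]
gripper_width: 42.9
grasp_force: 62.3
```

```bash
python3 -m creep '{"translation":[[0.6,0.02,0.1],[1.2,0.05,0.15],[1.7,0.07,0.18],[2.1,0.09,0.2],[2.3,0.1,0.2],[2.5,0.1,0.2],[2.5,0.1,0.2]],"delta_rot":[[0,0,0],[0,0,0],[0,0,0],[0,0,0],[0,0,0],[0,0,0],[0,0,0]],"hand":[3.8,3.8,3.8,3.8,3.8,3.8,3.8]}'
```

```text
clock: 18.77
position: [543.2, -136.7, 118.5]
ee_rot: [1.0, 0.024, -0.003, -0.0]
contact_force: [-8.0, 4.6, -6.8]
gripper_width: 42.6
grasp_force: 61.7
```

```bash
python3 -m creep '{"translation":[[0.4,0.0,0],[0.8,0,0],[0.8,0,0]],"delta_rot":[[0,0,0],[0,0,0],[0,0,0]],"hand":[3.8,3.8,3.8]}'
```

```text
clock: 19.15
position: [550.0, -136.4, 118.4]
ee_rot: [1.0, 0.024, -0.004, -0.0]
contact_force: [-10.2, 6.3, -4.5]
gripper_width: 42.9
grasp_force: 61.9
```

```bash
python3 -m creep '{"translation":[[0.4,0.0,0],[0.6,0,0],[0.6,0,0]],"delta_rot":[[0,0,0],[0,0,0],[0,0,0]],"hand":[3.8,3.8,3.8]}'
python3 - <<'E'
from h import *
im,d,K,M,t=grab('side'); cv2.imwrite('pics/s5.png',cv2.resize(im[130:330,150:350,::-1],None,fx=3,fy=3,interpolation=cv2.INTER_CUBIC))
E
```

```text
clock: 19.52
position: [549.9, -136.4, 118.2]
ee_rot: [1.0, 0.024, -0.011, -0.001]
contact_force: [-22.5, 9.8, 5.9]
gripper_width: 43.0
grasp_force: 63.0
```

View pics/s5.png

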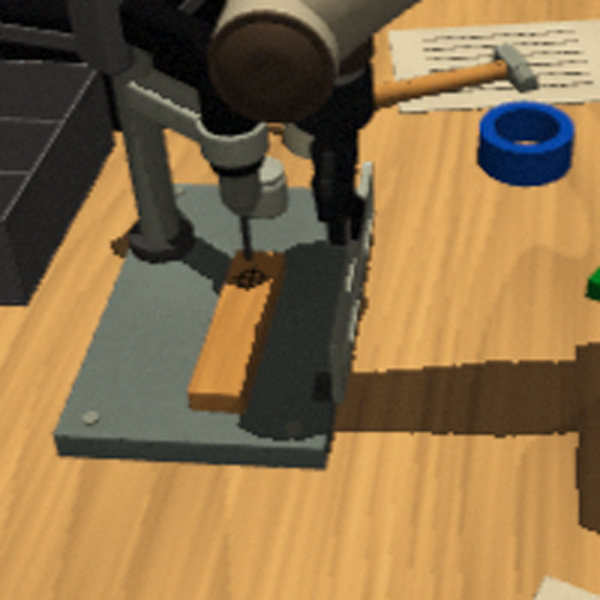

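The guard is upright and x has stopped at 550 while the force rose to 22 N, so it is at its stop. I'll ease off, release and lift.

```bash
python3 -m creep '{"translation":[[-0.4,0,0],[-0.4,0,0],[-0.4,0,0],[-0.4,0,0],[-0.4,0,4],[-0.4,0,9],[-3,0,14],[-6,0,18]],"delta_rot":[[0,0,0],[0,0,0],[0,0,0],[0,0,0],[0,0,0],[0,0,0],[0,0,0],[0,0,0]],"hand":[8.5,8.5,8.5,8.5,8.5,8.5,8.5,8.5]}'
python3 -m creep '{"translation":[[-4,0,1],[-4,0,1],[-4,0,1]],"delta_rot":[[0,0,0],[0,0,0],[0,0,0]],"hand":[8.5,8.5,8.5]}'
python3 - <<'E'
from h import *
im,d,K,M,t=grab('wrist','w6.png'); c=cloud(d,K,M,t)
h=(im.max(-1)<40)&(c[...,2]>110)&(c[...,2]<160)&(c[...,0]>480)&(c[...,0]<600)&(abs(c[...,1]+137)<30)
print(read_state()['position'],t,h.sum(),np.percentile(c[h],[2,50,98],axis=0).round(1) if h.any() else '')
im,d,K,M,t=grab('side'); a=cv2.resize(im[190:260,190:290,::-1],(560,392),interpolation=cv2.INTER_CUBIC)
b=cv2.imread('pics/w6.png')[:200]; cv2.imwrite('pics/c6.png',np.vstack([b,a]))
E
```

```text
clock: 20.58
position: [500.0, -137.0, 299.9]
ee_rot: [1.0, 0.024, 0.001, 0.0]
contact_force: [0.8, 0.3, -0.1]
gripper_width: 85.0
grasp_force: 0.0
clock: 20.95
position: [460.1, -136.8, 307.6]
ee_rot: [1.0, 0.024, 0.0, 0.0]
contact_force: [-0.5, -0.3, 0.9]
gripper_width: 85.1
grasp_force: 0.0
[ 460.22858325 -136.74823752  307.12975311] [ 541.64861669 -132.98020688  451.13350816] 830 [[ 529.6 -156.6  140.4]
 [ 544.1 -137.7  144.9]
 [ 551.1 -117.   147.7]]
```

View pics/c6.png

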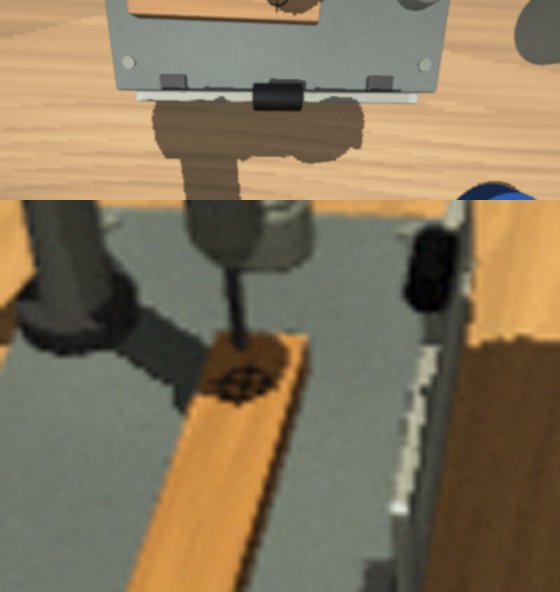

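The guard's frame is seen edge-on, with the handle centred over the hinge at x≈541. The mark is still under the tip, so I'm handing in.

```bash
python3 -c "from bench import *; print(job_done())"
```

```text
the job is handed in; nothing more can be done
None
```

The job is handed in: the guard was pulled fully down, the board was slid square with its cross about 1–2 mm from the bit's tip and released, and the guard was pushed back up against its stop; the judge returned no result.

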